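# Arrange ingredients on a serving board for a recipe photo

## Task

Arrange the ingredients for the recipe photo around the tomato tin and the wooden pepper mill, which stay as they stand on the serving board: stand the salt shaker midway between the two and in line with them, the green-capped spice jar in front of the mill and the yellow-capped spice jar in front of the tin, and set the garlic bulb upright in the middle of the tin's top. 'In front' means straight across the board, parallel to its short edges, towards the robot, with a gap of about 4 cm between the two objects. Leave the white-lidded jar and the lemon where they are, and let go of everything standing upright and still.

Things in the scene. Friction and masses are not known exactly. Their poses are not given: they have to be found in the camera images.
- board: pale wooden serving board with thin dark lines along its edges, lying flat and immovable on the worktop, 180 mm (its x) by 260 mm (its y), its top surface 16 mm above the worktop; origin at the centre of its underside, so its top is 16 mm above the origin; x axis points away from the robot, parallel to the short edges, y axis to the left along the long edges (yaw within 0.12 rad)
- tin: loose unopened tomato tin, a cylinder 75 mm in diameter and 110 mm tall with a blue, white and red label and a flat top, standing on the board 40 mm behind the board's middle line and 85 mm left or right of its centre; origin at the centre of its underside. Stays where it is; 0.48 kg
- mill: loose turned wooden pepper mill, 58 mm in diameter at the foot, 170 mm tall, standing on the board 40 mm behind the board's middle line on the other side from the tin, 170 mm from the tin centre to centre; origin at the centre of its underside. Stays where it is
- salt: salt shaker of clear glass with a grey domed cap, half full of grey salt, 44 mm in diameter up to 66 mm height, cap 34 mm in diameter, 90 mm tall overall, about 0.1 kg; stands upright, origin at the centre of its underside
- garlic: whole pinkish white garlic bulb, about 56 mm across at its widest (at about 22 mm height), 55 mm tall with the narrow neck on top, about 0.04 kg; stands upright, origin at the centre of its underside
- green_jar: slim square-sided glass spice jar with a dark green cap, 42 mm across, 99 mm tall (the cap is its top 21 mm, round, 41 mm in diameter), about 0.11 kg; origin at the centre of its underside; sides parallel to its x and y axes
- yellow_jar: glass spice jar with a mustard yellow cap, 45 mm across, 100 mm tall (the cap is its top 20 mm, round, 44 mm in diameter), about 0.11 kg; origin at the centre of its underside; sides parallel to its x and y axes
- white_jar: round glass spice jar with a white lid, 47 mm in diameter, 98 mm tall; origin at the centre of its underside; not needed, leave it alone
- lemon: yellow lemon lying on the worktop, 71 by 53 by 51 mm; origin at the centre of its underside, long axis along x; not needed, leave it alone

How it is judged:
At the end, for the whole second after the job is handed in: On the board: salt midway between tin and mill (13 mm); green-capped jar in front of the mill, yellow-capped in front of the tin, gap 4 cm (each 15 mm along and across the board); garlic on the tin within 15 mm of centre. All four upright within 0.2 rad, at rest; tin and mill upright (x of salt in the frame of board between 0.027 and 0.053 m and y of salt in the frame of board between -0.013 and 0.013 m and ((y of tin in the frame of board above 0 m and x of green_jar in the frame of board between -0.065 and -0.035 m and y of green_jar in the frame of board between -0.1 and -0.07 m and x of yellow_jar in the frame of board between -0.075 and -0.045 m and y of yellow_jar in the frame of board between 0.07 and 0.1 m) or (y of tin in the frame of board below 0 m and x of green_jar in the frame of board between -0.065 and -0.035 m and y of green_jar in the frame of board between 0.07 and 0.1 m and x of yellow_jar in the frame of board between -0.075 and -0.045 m and y of yellow_jar in the frame of board between -0.1 and -0.07 m)) and z of salt in the frame of board between 0.012 and 0.02 m and z of green_jar in the frame of board between 0.012 and 0.02 m and z of yellow_jar in the frame of board between 0.012 and 0.02 m and angle between each of salt, garlic, green_jar, yellow_jar's own z axis and vertical below 0.2 rad and linear speed of each of salt, garlic, green_jar, yellow_jar below 0.02 m/s and angular speed of each of salt, garlic, green_jar, yellow_jar below 0.5 rad/s and angle between each of tin, mill's own z axis and vertical below 0.1 rad and horizontal distance between garlic and tin below 0.015 m and z of garlic in the frame of board between 0.118 and 0.134 m); the robot touches nothing.
It fails at once if the tomato tin or the pepper mill was pushed out of its place (by more than 12 mm) (distance of any of tin, mill from where it was at the start of the episode above 0.012 m).
It fails at once if the white-lidded jar or the lemon was moved (by more than 20 mm) (distance of any of white_jar, lemon from where it was at the start of the episode above 0.02 m).
It also fails if it takes over 109 s, if anything falls off the work surface, if the arm or the gripper's body presses on something with over 40 N, if the wrist force passes 120 N, or if a joint passes its speed limit or range.

## Robot

A 6-joint arm with a two-finger parallel gripper is mounted at the origin on a cart in front of the work surface, level with it; the furniture and walls round the work are solid. World frame = base frame: x ahead of the robot, y to its left, z up, the work surface at z = 0. Lengths are in m, angles in rad, forces in N, time in s.
With the tool pointing down it reaches from about 0.25 to 0.8 m from the base axis. Payload 8.5 kg.
Tool frame: the origin (TCP) lies on the centre line of the jaws, within the pads' length; the fingertips stand 14 mm ahead of it and the grasp point (between the pads) lies 5 mm behind it (arm.tip_reach is the distance from the TCP to the fingertips, in m); y points along the fingers, z is the direction in which the jaws open and shut, and the axes are right-handed (so a half turn about y gives the same grasp; the last joint's range is limited). The gripper opens to 85 mm and grips with 20 to 120 N. Pads are 22 mm wide; open, the fingers measure 114 mm over their backs; the gripper's body (76 mm by 85 mm) begins 54 mm behind the grasp point. The pads swing forward as they close: fully open they stand 13 mm farther back than shut.
Start: joints at [-1.184, 0.238, -0.013, 1.319, 0, 1.571], TCP at [0.198, -0.486, 0.245] pointing down, gripper open.
Joint ranges: [-2.66, 2.66], [-1.03, 1.9], [-1.14, 1.46], [-1.82, 2.27], [-1.45, 1.34], [-3.14, 3.14]. Speed limits (rad/s): [2.22, 2.22, 2.79, 3.14, 3.14, 3.14].

## Interface

Orientations are given as a unit quaternion [w, x, y, z].
In Python, from plant import arm gives the robot as it stands.
- The arm moves only by the shell command python3 -m handwheel 'ROWS' [FORCE]. ROWS is JSON, a list that holds one entry, the list of rows, each a list of 7 numbers: the opening in per cent of the stroke, from 0 (shut) to 100 (fully open), then the shift along the tool's x, y, z in units of 50 mm (1.0 is 50 mm), then the turn, a rotation vector about the tool's x, y, z in units of 10 degrees (1.0 is 10 degrees). In form: [[[hand, dx, dy, dz, rx, ry, rz], ...]]. A call has 1 to 5 rows; each row shifts and turns the commanded pose from where the row before left it, along the tool's axes as they then stand; what a row does not reach is not made up. A row lasts 1/8 s, in which the tool goes at most 62.5 mm and 10.7 degrees, less where a joint would pass 70% of its speed; a pose out of reach is approached as far as the arm can. A call is refused whole if a number of a shift passes 1 or a number of a turn 1, either way. A call with a gripper value outside its range is refused whole. The fingers move at their own pace and stop on an object; FORCE is the grip in N (left out, the last holds). Time passes only in rows, so rows that do not move let the fingers close. It gives the time, the measured TCP pose, the force and the opening at its end, in the units of the state.
- arm.read_state(): the state, without advancing time (a new reading comes with each control period).
- arm.snapshot(name): name is "scene" or "top" or "wrist"; returns the picture (420x560x3 uint8, red, green, blue); there is no depth.
- arm.calibration(name): a dict with "mtx" (3x3 intrinsics, pixels), "rvec" (rotation vector, rad) and "tvec" (3), from world to camera coordinates, as OpenCV has them. Camera axes: x right, y down, z forward; pixel columns grow to the right and rows downward; lengths in m; the calibration is good to about 2 mm. A picture is of the moment at which its call begins: read the wrist's pose just before it. calibration takes no time and is no camera call; for the wrist camera it gives the pose at the moment of the call.
- arm.hand_in(): hands the job in, once; it reports no verdict.
The state is a dict: "time_s": time; "joint_pos": joint angles; "qvel": joint speeds; "joint_torque": joint torques, N m; "ee_pos": TCP position; "ee_rot": TCP orientation; "force": force on the tool from outside, world axes, zero at the start; "ft_torque": the same for the moment, N m; "opening": finger opening in m.
Only numpy, scipy, OpenCV 4.12 (cv2) and the standard library are available. Lean on these libraries where they do the work, as an engineer would, in place of code of your own. Each camera call takes 0.05 s, during which the arm holds its last target. There are 200 camera calls.

## Working session

There is one attempt and no reset: what is moved stays moved. The work goes in short steps, Python scripts to look and compute and a shell command to move; the robot and the scene stay as the last step left them, time stands still between calls to the robot, and variables do not carry over. Pictures are saved under pics/ and viewed, about 12 in all and at most 16, crops included, and the job is handed in when it is done.

```bash
mkdir -p pics; ls
cat > h.py <<'E'
import numpy as np, cv2
from plant import arm
def snap(cam,name):
    c=arm.calibration(cam); im=arm.snapshot(cam); cv2.imwrite(f'pics/{name}.png',im[:,:,::-1]); np.savez(f'pics/{name}.npz',**{k:np.array(v) for k,v in c.items()}); return im,c
def load(name):
    return cv2.imread(f'pics/{name}.png'), dict(np.load(f'pics/{name}.npz'))
def ray(c,uv):
    R=cv2.Rodrigues(np.array(c['rvec'],float))[0]; t=np.array(c['tvec'],float).ravel()
    p=cv2.undistortPoints(np.array([[uv]],float),np.array(c['mtx'],float),None).ravel()
    return -R.T@t, R.T@np.array([p[0],p[1],1.])
def onz(c,uv,z):
    o,d=ray(c,uv); return o+d*(z-o[2])/d[2]
def tri(c1,uv1,c2,uv2):
    o1,d1=ray(c1,uv1);o2,d2=ray(c2,uv2)
    s=np.linalg.lstsq(np.c_[d1,-d2],o2-o1,rcond=None)[0]
    a=o1+d1*s[0];b=o2+d2*s[1]; return (a+b)/2,np.linalg.norm(a-b)
def proj(c,p): return cv2.projectPoints(np.array([p],float),np.array(c['rvec'],float),np.array(c['tvec'],float),np.array(c['mtx'],float),None)[0].ravel()
E
python3 - <<'E'
from h import *
s=arm.read_state(); print(s['ee_pos'],s['ee_rot'],s['opening'],s['time_s'],arm.tip_reach)
from scipy.spatial.transform import Rotation as R
q=s['ee_rot'];print(R.from_quat([q[1],q[2],q[3],q[0]]).as_matrix().round(3))
a,_=snap('scene','s0');b,_=snap('top','t0')
for n in('scene','top'):
    c=arm.calibration(n);print(n,ray(c,(280,210)),np.array(c['mtx']).round(0).tolist())
E
```

```text
pics
[ 0.19789929 -0.48584628  0.24466836] [ 0.13581013 -0.13600357  0.69443176 -0.69341414] 0.0851834155983045 0.0 0.014
[[-0.926 -0.001  0.377]
 [-0.377  0.001 -0.926]
 [-0.    -1.    -0.001]]
scene (array([ 0.81567224, -0.37942152,  0.65447111]), array([-0.39309153,  0.59519184, -0.70108995])) [[393.0, 0.0, 275.0], [0.0, 393.0, 215.0], [0.0, 0.0, 1.0]]
top (array([0.37504612, 0.11646323, 1.16463854]), array([ 0.06551549, -0.0105373 , -0.99786318])) [[517.0, 0.0, 277.0], [0.0, 517.0, 205.0], [0.0, 0.0, 1.0]]
```

View pics/s0.png

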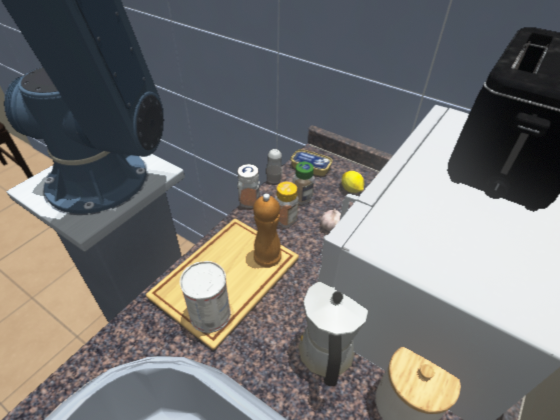

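View pics/t0.png

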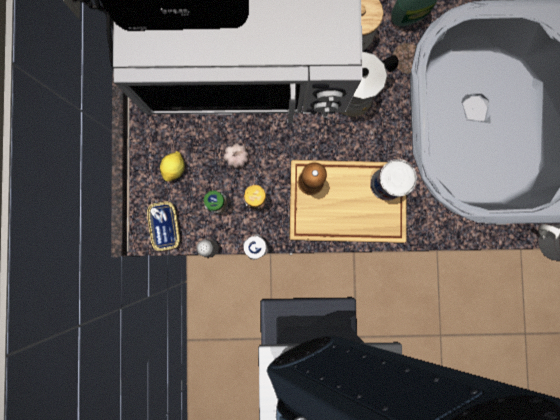

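The scene shows the board with the tin at the near end and the mill at the far end. The top view (up = +x, left = +y) has the mill at (313,175), tin (397,178), yellow cap (255,196), green (214,201), salt (206,247), white jar (255,247), garlic (236,155) and lemon (172,166). Next I'll measure them with masks in both views.

Run:
```python
from h import *
t,ct=load('t0'); s,cs=load('s0')
def blobs(im,lo,hi,roi,n=2):
    x0,y0,x1,y1=roi; m=cv2.inRange(cv2.cvtColor(im,cv2.COLOR_BGR2HSV),lo,hi); k=np.zeros_like(m);k[y0:y1,x0:x1]=m[y0:y1,x0:x1]
    k=cv2.morphologyEx(k,cv2.MORPH_CLOSE,np.ones((5,5)))
    _,_,st,ce=cv2.connectedComponentsWithStats(k); o=np.argsort(-st[1:,4])[:n]+1
    return [(ce[i].round(1).tolist(),st[i].tolist()) for i in o]
for nm,lo,hi in [('yel',(18,150,120),(32,255,255)),('grn',(45,100,30),(85,255,255)),('gar',(0,15,120),(20,110,255)),('gar2',(150,10,120),(180,110,255)),('wht',(0,0,170),(180,50,255))]:
    print(nm,'T',blobs(t,lo,hi,(140,130,285,265),3)); print('  S',blobs(s,lo,hi,(225,140,370,235),3))
a=cv2.resize(t[130:265,140:420],None,fx=2.8,fy=2.8,interpolation=cv2.INTER_CUBIC)
cv2.imwrite('pics/tc.png',a)
b=cv2.resize(s[140:340,145:375],None,fx=3,fy=3,interpolation=cv2.INTER_CUBIC); cv2.imwrite('pics/sc.png',b)
```

```text
yel T [([171.1, 165.9], [160, 152, 23, 29, 427]), ([255.0, 195.2], [244, 185, 22, 22, 282])]
  S [([353.7, 179.6], [343, 171, 21, 19, 293]), ([286.8, 188.7], [277, 182, 20, 16, 240])]
grn T [([213.9, 200.8], [204, 191, 20, 19, 228])]
  S [([304.3, 167.2], [296, 161, 17, 13, 167])]
gar T [([235.9, 255.9], [184, 229, 101, 36, 1295]), ([156.2, 206.8], [140, 172, 53, 83, 869]), ([233.0, 153.7], [208, 140, 45, 27, 563])]
  S [([320.4, 213.5], [297, 189, 44, 46, 858]), ([337.3, 160.9], [301, 144, 69, 32, 479]), ([271.1, 193.2], [259, 185, 33, 23, 234])]
gar2 T [([164.1, 215.5], [161, 213, 6, 6, 12]), ([225.0, 184.5], [225, 182, 1, 6, 6]), ([156.0, 200.8], [155, 200, 3, 2, 4])]
  S [([309.7, 217.2], [298, 204, 23, 30, 227]), ([333.7, 198.6], [327, 194, 15, 15, 84]), ([323.4, 179.8], [315, 177, 16, 7, 28])]
wht T [([254.4, 246.9], [244, 236, 22, 23, 398]), ([235.2, 154.4], [225, 145, 21, 20, 319]), ([160.7, 233.8], [156, 226, 10, 17, 124])]
  S [([351.1, 216.5], [323, 184, 47, 51, 1398]), ([247.5, 170.3], [238, 164, 20, 13, 208]), ([274.7, 152.6], [270, 149, 10, 8, 66])]
```

View pics/tc.png

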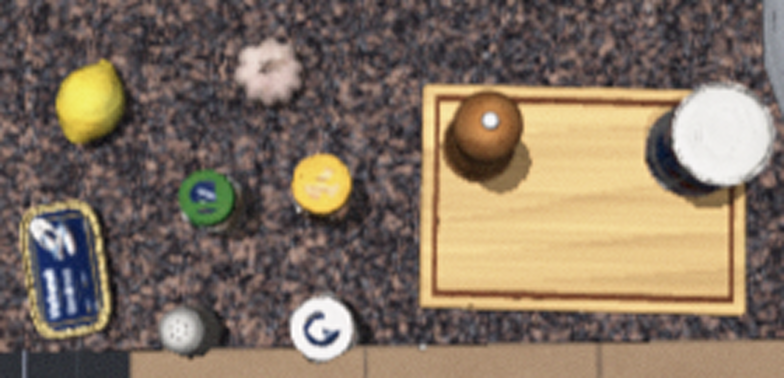

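View pics/sc.png

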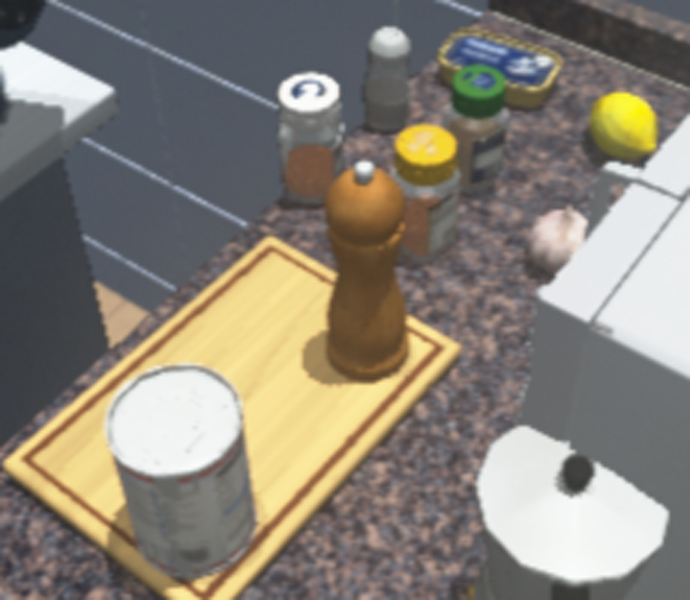

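Run:
```python
from h import *
t,ct=load('t0'); s,cs=load('s0')
P={'green':((214.1,200.7),(304.6,167)),'yellow':((254.9,195.4),(287,187.5)),'salt':((205.4,247.1),(275,151.5)),'garlic':((235.4,153.8),(335,210.7)),'tin':((397.9,178.2),(203.8,276.7)),'mill':((315,172.9),(266.7,196.7)),'white':((254.6,246.8),(247.8,171))}
for n,(a,b) in P.items():
    p,e=tri(ct,a,cs,b); print(n,p.round(4),'gap',round(e,4))
for n,z in [('green',.099),('yellow',.1),('salt',.089),('garlic',.05),('tin',.126),('mill',.184),('white',.098)]:
    print(n,'onz',z,onz(ct,P[n][0],z)[:2].round(4), onz(cs,P[n][1],z)[:2].round(4))
# board edges by mask and line fits
h=cv2.cvtColor(t,cv2.COLOR_BGR2HSV); m=cv2.inRange(h,(10,60,120),(30,255,255)); k=np.zeros_like(m);k[150:250,285:412]=m[150:250,285:412]
k=cv2.morphologyEx(k,cv2.MORPH_CLOSE,np.ones((5,5)))
def fit(pts):
    v=cv2.fitLine(np.array(pts,np.float32),cv2.DIST_HUBER,0,.01,.01).ravel();return v
L=fit([(np.nonzero(k[y])[0].min(),y) for y in range(168,235)])
B=fit([(x,np.nonzero(k[:,x])[0].max()+1) for x in range(298,400)])
T=fit([(x,np.nonzero(k[:,x])[0].min()) for x in list(range(332,372))])
Rr=fit([(np.nonzero(k[y])[0].max()+1,y) for y in range(205,236)])
def X(a,b):
    q=np.linalg.solve(np.c_[a[:2],-b[:2]],b[2:]-a[2:]);return a[2:]+a[:2]*q[0]
C={n:X(*v) for n,v in dict(TL=(T,L),BL=(B,L),BR=(B,Rr),TR=(T,Rr)).items()}
W={n:onz(ct,v,.016)[:2] for n,v in C.items()}
for n in C: print(n,C[n].round(1),W[n].round(4), 'scene px',proj(cs,[*W[n],.016]).round(1))
c=sum(W.values())/4; print('ctr',c, 'sizes',[np.linalg.norm(W[a]-W[b]).round(4) for a,b in('TL BL'.split(),'BR TR'.split(),'TL TR'.split(),'BL BR'.split())])
for a,b in (('BL','TL'),('BR','TR')):
    d=W[a]-W[b]; print('xyaw',np.arctan2(-d[1],-d[0]))
for a,b in (('TR','TL'),('BR','BL')):
    d=W[b]-W[a]; print('yyaw',np.arctan2(-d[0],d[1]))
```

```text
green [0.4682 0.2422 0.0957] gap 0.0024
yellow [0.477  0.157  0.0989] gap 0.0017
salt [0.3723 0.2622 0.0865] gap 0.0018
garlic [0.5747 0.2006 0.0497] gap 0.0044
tin [ 0.5043 -0.1329  0.1264] gap 0.0039
mill [0.5103 0.0378 0.1793] gap 0.0012
white [0.3702 0.1591 0.0929] gap 0.0001
green onz 0.099 [0.467  0.2411] [0.4712 0.2393]
yellow onz 0.1 [0.4762 0.1565] [0.4782 0.1566]
salt onz 0.089 [0.3716 0.2613] [0.3749 0.26  ]
garlic onz 0.05 [0.5728 0.1993] [0.5765 0.2018]
tin onz 0.126 [ 0.503  -0.1344] [ 0.5056 -0.1315]
mill onz 0.184 [0.5092 0.0378] [0.5137 0.0341]
white onz 0.098 [0.3703 0.159 ] [0.3742 0.1542]
TL [291.1 161. ] [0.5601 0.0771] scene px [297.3 253.3]
BL [289.5 240.2] [0.3831 0.0846] scene px [233.7 216.3]
BR [407.2 243. ] [ 0.3715 -0.1762] scene px [142.3 293.3]
TR [406. 161.] [ 0.5551 -0.1808] scene px [213.7 347.7]
ctr [ 0.46744327 -0.04881492] sizes [np.float64(0.1772), np.float64(0.1836), np.float64(0.258), np.float64(0.261)]
xyaw -0.041881537116663904
xyaw -0.02491797223396562
yyaw -0.019371401185062014
yyaw -0.044127764356367054
```

Board yaw is about -0.037, centre about (0.468, -0.048), with the tin on the -y side. First I'll turn the jaws to world x, so tool z = +X, x = -Y, y = -Z. Then I'll fly over the jars for a wrist view.

```bash
python3 -m handwheel '[[[100,0,-0.34,0,0,-0.9686,0],[100,0,-0.34,0,0,-0.9686,0],[100,0,-0.34,0,0,-0.9686,0],[100,0,-0.34,0,0,-0.9686,0],[100,0,-0.34,0,0,-0.9686,0]]]' 30
python3 -m handwheel '[[[100,0,-0.34,0,0,-0.9686,0],[100,0,-0.34,0,0,-0.9686,0],[100,0,0,0,0,0,0]]]'
python3 -m handwheel '[[[100,-0.9,0,0.3,0,0,0],[100,-0.9,0,0.3,0,0,0],[100,-0.9,0,0.3,0,0,0],[100,-0.9,0,0.3,0,0,0],[100,-0.9,0,0.3,0,0,0]]]'
python3 -m handwheel '[[[100,-0.9,0,0.3,0,0,0],[100,-0.9,0,0.3,0,0,0],[100,-0.9,0,0.3,0,0,0],[100,-0.9,0,0.3,0,0,0],[100,-0.9,0,0.3,0,0,0]]]'
python3 -m handwheel '[[[100,-0.9,0,0.3,0,0,0],[100,-0.9,0,0.3,0,0,0],[100,-0.9,0,0.3,0,0,0],[100,-0.9,0,0.3,0,0,0],[100,0,0,0,0,0,0]]]'
python3 - <<'E'
from h import *
s=arm.read_state(); print(s['ee_pos'],s['ee_rot'],s['joint_pos'],s['time_s'])
im,c=snap('wrist','w1'); print(ray(c,(280,210)))
E
```

```text
time_s: 0.72
ee_pos: [0.198, -0.486, 0.3305]
ee_rot: [0.41, -0.41, 0.576, -0.576]
force: [-0.3, -0.1, 0.1]
opening: 0.0857
time_s: 1.1
ee_pos: [0.1982, -0.4865, 0.3649]
ee_rot: [-0.499, 0.5, -0.5, 0.501]
force: [1.2, -0.3, 0.1]
opening: 0.0854
time_s: 1.72
ee_pos: [0.2731, -0.2596, 0.3633]
ee_rot: [0.499, -0.499, 0.502, -0.501]
force: [1.1, -0.3, -0.1]
opening: 0.0855
time_s: 2.35
ee_pos: [0.3482, -0.0347, 0.3635]
ee_rot: [0.499, -0.499, 0.502, -0.501]
force: [0.6, -0.6, 1.5]
opening: 0.0853
time_s: 2.98
ee_pos: [0.4088, 0.1461, 0.3626]
ee_rot: [0.499, -0.5, 0.501, -0.5]
force: [0.1, 0.0, -0.4]
opening: 0.0854
[0.40878163 0.14608996 0.36261996] [ 0.49905968 -0.50032736  0.50079789 -0.49981341] [3.42901573e-01 6.82981732e-02 7.60067430e-02 1.58072086e+00
 4.91869687e-04 1.91492162e+00] 2.975
(array([0.40848614, 0.21310472, 0.49047545]), array([-0.00295189, -0.26368975, -0.96460334]))
```

View pics/w1.png

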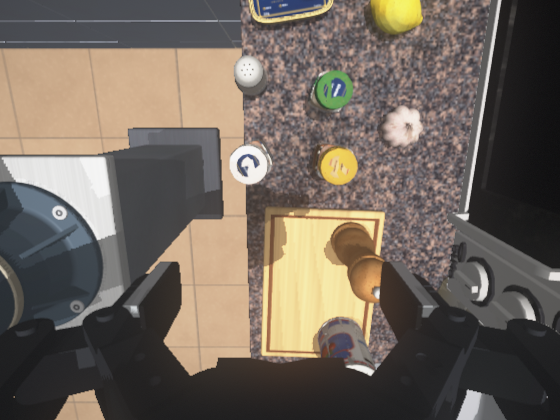

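Wrist view (right = +X, up = +Y): yellow cap (339,166), green (334,90), salt (249,72), garlic neck (406,125), board's far-left corner (384,212).

Run:
```python
from h import *
w,cw=load('w1'); t,ct=load('t0')
P={'green':((214.1,200.7),(334.5,90),.099),'yellow':((254.9,195.4),(339,166.5),.1),'salt':((205.4,247.1),(249.5,71.5),.089),'garlic':((235.4,153.8),(407,125),.05)}
for n,(a,b,z) in P.items():
    p,e=tri(ct,a,cw,b); print(n,p.round(4),'gap',round(e,4),'onz',onz(cw,b,z)[:2].round(4))
for b in ((264,207),(385,212),(262,355)): print(onz(cw,b,.016).round(4))
print('mw',onz(cw,(485,100),0),onz(cw,(465,210),0), 'edge',onz(cw,(243,120),0))
cv2.imwrite('pics/w1c.png',cv2.resize(w[40:210,215:445],None,fx=3.4,fy=3.4,interpolation=cv2.INTER_CUBIC))
```

```text
green [0.4684 0.2433 0.0912] gap 0.003 onz [0.468 0.244]
yellow [0.478  0.1573 0.0881] gap 0.0015 onz [0.4766 0.1592]
salt [0.3715 0.2659 0.0661] gap 0.0031 onz [0.3733 0.2646]
garlic [0.5782 0.2031 0.025 ] gap 0.0042 onz [0.57   0.2054]
[0.3835 0.088  0.016 ]
[0.5623 0.0802 0.016 ]
[ 0.3764 -0.1687  0.016 ]
mw [0.69409812 0.23823748 0.        ] [0.68919639 0.07869564 0.        ] edge [0.3546088  0.21178736 0.        ]
```

View pics/w1c.png

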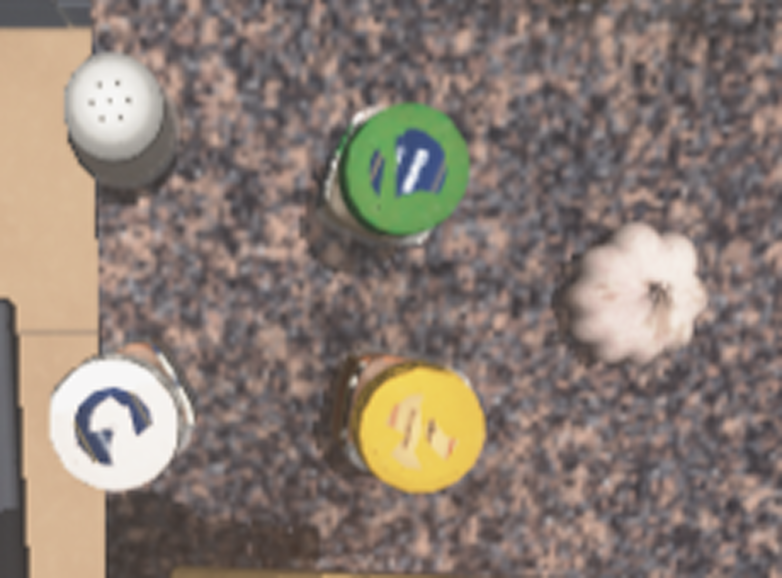

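Green's sides are turned about -27°, and yellow's are near 0°. I'll pick yellow first at TCP z ≈ 0.066, moving +0.068 in X, +0.012 in Y and -0.297 in Z.

```bash
python3 -m handwheel '[[[100,-0.12,0.5,0.68,0,0,0],[100,-0.12,0.5,0.68,0,0,0],[100,0,1,0,0,0,0],[100,0,1,0,0,0,0],[100,0,0,0,0,0,0]]]' 30
python3 -m handwheel '[[[100,0,1,0,0,0,0],[100,0,0.8,0,0,0,0],[100,0,0.7,0,0,0,0],[100,0,0.45,0,0,0,0],[100,0,0,0,0,0,0]]]'
python3 -m handwheel '[[[30,0,0,0,0,0,0],[30,0,0,0,0,0,0],[30,0,0,0,0,0,0],[30,0,0,0,0,0,0],[30,0,0,0,0,0,0]]]' 30
python3 -m handwheel '[[[30,0,0,0,0,0,0],[30,0,-0.2,0,0,0,0],[30,0,-0.4,0,0,0,0],[30,0,-0.6,0,0,0,0],[30,0,0,0,0,0,0]]]'
```

```text
time_s: 3.65
ee_pos: [0.4737, 0.1538, 0.2113]
ee_rot: [0.497, -0.501, 0.502, -0.5]
force: [-0.5, -0.3, 0.9]
opening: 0.0853
time_s: 4.28
ee_pos: [0.4768, 0.1553, 0.0676]
ee_rot: [0.499, -0.5, 0.501, -0.501]
force: [-0.3, -0.3, 1.0]
opening: 0.0857
time_s: 4.9
ee_pos: [0.4773, 0.1559, 0.0685]
ee_rot: [-0.501, 0.499, -0.5, 0.501]
force: [-1.6, -1.0, 10.0]
opening: 0.0447
time_s: 5.52
ee_pos: [0.4779, 0.1561, 0.1294]
ee_rot: [0.501, -0.498, 0.499, -0.501]
force: [1.2, -0.1, -0.3]
opening: 0.0446
```

Yellow is held at 44.6 mm. I'll carry it at about z 0.25 to (0.405, -0.1325).

```bash
python3 -m handwheel '[[[30,0,-0.8,0,0,0,0],[30,0,-0.8,0,0,0,0],[30,0,-0.8,-0.3,0,0,0],[30,0.5,0,-0.5,0,0,0],[30,0.77,0,-0.66,0,0,0]]]'
python3 -m handwheel '[[[30,0.9,0,0,0,0,0],[30,0.9,0,0,0,0,0],[30,0.9,0,0,0,0,0],[30,0.9,0,0,0,0,0],[30,0.6,0,0,0,0,0]]]'
python3 -m handwheel '[[[30,0.3,0.3,0,0,0,0],[30,0,0.8,0,0,0,0],[30,0,0.8,0,0,0,0],[30,0,0.7,0,0,0,0],[30,0,0,0,0,0,0]]]'
python3 - <<'E'
from h import *
snap('wrist','w2'); snap('top','t2'); print(arm.read_state()['ee_pos'])
E
```

```text
time_s: 6.15
ee_pos: [0.403, 0.0921, 0.2466]
ee_rot: [0.5, -0.5, 0.5, -0.5]
force: [0.1, -0.7, -0.3]
opening: 0.0449
time_s: 6.78
ee_pos: [0.4028, -0.1195, 0.2464]
ee_rot: [0.499, -0.5, 0.501, -0.5]
force: [0.1, -0.6, -0.9]
opening: 0.0445
time_s: 7.4
ee_pos: [0.4012, -0.1321, 0.1148]
ee_rot: [0.499, -0.501, 0.502, -0.498]
force: [-0.4, -0.3, -0.3]
opening: 0.0444
[ 0.40336872 -0.13280607  0.11741597]
```

View pics/w2.png

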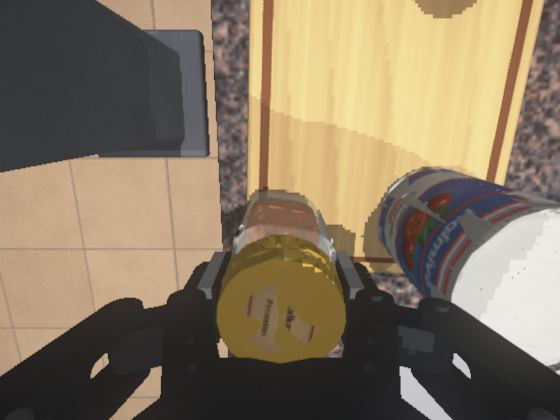

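The yellow jar is held upright at (281,290) over the board's front strip, with the tin clear on the right (from px 380). Lowering about 31 mm.

```bash
python3 -m handwheel '[[[30,0,0.3,0.03,0,0,0],[30,0,0.2,0,0,0,0],[30,0,0.1,0,0,0,0],[30,0,0,0,0,0,0],[30,0,0,0,0,0,0]]]'
```

```text
time_s: 8.12
ee_pos: [0.405, -0.1329, 0.0872]
ee_rot: [-0.5, 0.5, -0.5, 0.5]
force: [0.8, 0.4, -1.5]
opening: 0.0444
```

```bash
python3 -m handwheel '[[[30,0,0.04,0,0,0,0],[30,0,0.02,0,0,0,0],[30,0,0,0,0,0,0],[30,0,0,0,0,0,0]]]'
```

```text
time_s: 8.62
ee_pos: [0.405, -0.133, 0.0845]
ee_rot: [-0.5, 0.5, -0.5, 0.501]
force: [-2.6, 0.3, 9.7]
opening: 0.0449
```

```bash
python3 -m handwheel '[[[75,0,0,0,0,0,0],[75,0,0,0,0,0,0],[75,0,0,0,0,0,0],[75,0,0,0,0,0,0]]]'
python3 -m handwheel '[[[75,0,-0.4,0,0,0,0],[75,0,-0.9,0,0,0,0],[75,0,-1,0,0,0,0],[75,0,-1,0,0,0,0],[75,0,0,0,0,0,0]]]'
python3 -m handwheel '[[[100,-0.95,0,0.16,0,0,0],[100,-0.95,0,0.16,0,0,0],[100,-0.95,0,0.16,0,0,0],[100,-0.95,0,0.16,0,0,0],[100,-0.95,0,0.16,0,0,0]]]'
python3 -m handwheel '[[[100,-0.95,0,0.16,0,0,0],[100,-0.9,0,0.15,0,0,0],[100,-0.9,0,0.15,0,0,0],[100,0,0,0,0,0,0]]]'
python3 - <<'E'
from h import *
snap('wrist','w3'); snap('top','t3'); print(arm.read_state()['ee_pos'])
a=cv2.imread('pics/w3.png');b=cv2.imread('pics/t3.png')[130:265,140:420];cv2.imwrite('pics/m3.png',np.vstack([a[:300],cv2.resize(b,(560,270),interpolation=cv2.INTER_CUBIC)]))
E
```

```text
time_s: 9.12
ee_pos: [0.4045, -0.1328, 0.0837]
ee_rot: [0.5, -0.5, 0.5, -0.5]
force: [-1.2, 0.3, 0.7]
opening: 0.0641
time_s: 9.75
ee_pos: [0.4067, -0.1334, 0.2523]
ee_rot: [-0.501, 0.499, -0.498, 0.502]
force: [0.7, -0.8, -0.7]
opening: 0.0637
time_s: 10.38
ee_pos: [0.4448, 0.1063, 0.248]
ee_rot: [0.5, -0.5, 0.5, -0.5]
force: [1.1, -0.4, -0.8]
opening: 0.0853
time_s: 10.88
ee_pos: [0.468, 0.2448, 0.2473]
ee_rot: [-0.5, 0.501, -0.5, 0.499]
force: [0.0, -0.0, -0.3]
opening: 0.0853
[0.46752032 0.2421757  0.24776715]
```

View pics/m3.png

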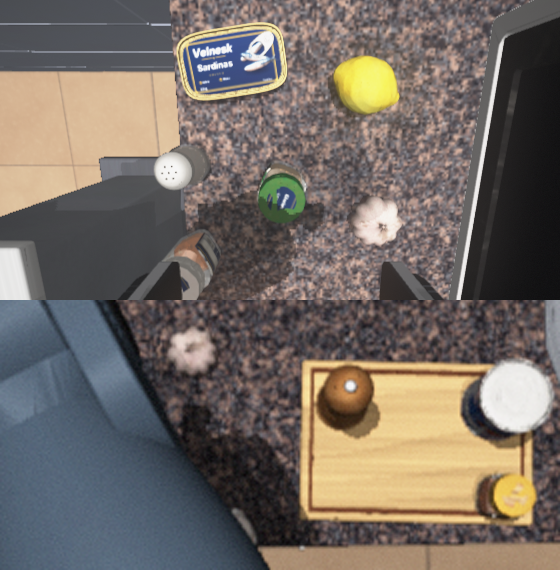

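Yellow stands in front of the tin (lower crop, (513,496)), and green is under the hand at (282,197). I'll refine from this view.

Run:
```python
from h import *
w,c=load('w3'); w1,c1=load('w1')
for n,u,u1,z in(('green',(282,198),(334.5,90),.099),('salt',(173,170.5),(249.5,71.5),.089),('garlic',(383,227),(407,125),.05)): print(n,onz(c,u,z).round(4),tri(c,u,c1,u1))
t,ct=load('t3'); p=(140+513/2,130+(496-300)/2); print(p,onz(ct,p,.116))
```

```text
green [0.4687 0.2469 0.099 ] (array([0.46900924, 0.24479353, 0.09057901]), np.float64(0.0005866466710346545))
salt [0.3746 0.2687 0.089 ] (array([0.37171755, 0.26652288, 0.07811162]), np.float64(0.001695169429571794))
garlic [0.5727 0.2051 0.05  ] (array([0.57160538, 0.20521007, 0.04938396]), np.float64(0.002525519549756619))
(396.5, 228.0) [ 0.40266095 -0.13019914  0.116     ]
```

```bash
python3 -m handwheel '[[[100,-0.04,0.4,0,0,0.9,0],[100,0,0.5,0,0,0.9,0],[100,0,0.5,0,0,0.9,0],[100,0,0.8,0,0,0,0],[100,0,0.8,0,0,0,0]]]'
python3 -m handwheel '[[[100,0,0.4,0,0,0,0],[100,0,0.2,0,0,0,0],[100,0,0,0,0,0,0]]]'
python3 -m handwheel '[[[30,0,0,0,0,0,0],[30,0,0,0,0,0,0],[30,0,0,0,0,0,0],[30,0,0,0,0,0,0],[30,0,0,0,0,0,0]]]' 30
python3 -m handwheel '[[[30,0,-0.2,0,0,0,0],[30,0,-0.6,0,0,0,0],[30,0,-0.8,0,0,0,0],[30,0,-0.8,0,0,0,0],[30,0,-0.8,0,0,0,0]]]'
python3 - <<'E'
from h import *
snap('wrist','w4'); s=arm.read_state(); print(s['ee_pos'],s['opening'])
E
```

```text
time_s: 11.6
ee_pos: [0.4679, 0.2427, 0.0979]
ee_rot: [-0.369, 0.369, -0.603, 0.603]
force: [-0.1, 0.4, 0.6]
opening: 0.0854
time_s: 11.98
ee_pos: [0.4678, 0.2434, 0.0688]
ee_rot: [0.369, -0.369, 0.603, -0.603]
force: [-0.7, 0.1, 0.6]
opening: 0.0852
time_s: 12.6
ee_pos: [0.4685, 0.2445, 0.0698]
ee_rot: [-0.37, 0.369, -0.603, 0.603]
force: [-0.2, -1.3, 5.6]
opening: 0.0411
time_s: 13.22
ee_pos: [0.4677, 0.2441, 0.2308]
ee_rot: [0.369, -0.369, 0.603, -0.603]
force: [0.7, -0.6, -2.2]
opening: 0.0411
[0.46936538 0.24493236 0.23594834] 0.040930683056149816
```

View pics/w4.png

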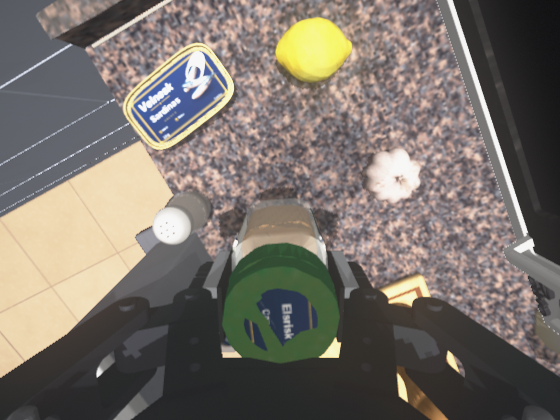

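Green sits flush in the pads. I'll turn back and carry it to (0.421, 0.040).

```bash
python3 -m handwheel '[[[30,0,0,0,0,-0.9,0],[30,0,0,0,0,-0.9,0],[30,0,0,0,0,-0.9,0],[30,0,0,0,0,0,0]]]'
python3 -m handwheel '[[[30,0.82,0,-0.19,0,0,0],[30,0.82,0,-0.19,0,0,0],[30,0.82,0,-0.19,0,0,0],[30,0.82,0,-0.19,0,0,0],[30,0.82,0,-0.19,0,0,0]]]'
python3 -m handwheel '[[[30,0,0.4,0,0,0,0],[30,0,0.8,0,0,0,0],[30,0,0.8,0,0,0,0],[30,0,0.7,0,0,0,0],[30,0,0,0,0,0,0]]]'
```

```text
time_s: 13.78
ee_pos: [0.4679, 0.2441, 0.2291]
ee_rot: [0.5, -0.5, 0.5, -0.5]
force: [-0.3, 0.2, -0.6]
opening: 0.0412
time_s: 14.4
ee_pos: [0.4199, 0.038, 0.2291]
ee_rot: [-0.499, 0.499, -0.501, 0.501]
force: [-0.0, 0.5, -1.1]
opening: 0.0413
time_s: 15.02
ee_pos: [0.4185, 0.039, 0.0924]
ee_rot: [0.498, -0.5, 0.502, -0.5]
force: [0.1, -0.1, -1.1]
opening: 0.0406
```

```bash
python3 -m handwheel '[[[30,0,0.05,0.03,0,0,0],[30,0,0.05,0,0,0,0],[30,0,0.03,0,0,0,0],[30,0,0,0,0,0,0],[30,0,0,0,0,0,0]]]'
```

```text
time_s: 15.65
ee_pos: [0.422, 0.0392, 0.0875]
ee_rot: [-0.5, 0.5, -0.5, 0.5]
force: [0.3, -0.3, -1.9]
opening: 0.0408
```

```bash
python3 -m handwheel '[[[30,0,0.04,0,0,0,0],[30,0,0.03,0,0,0,0],[30,0,0,0,0,0,0],[30,0,0,0,0,0,0]]]'
```

```text
time_s: 16.15
ee_pos: [0.4225, 0.039, 0.0853]
ee_rot: [-0.5, 0.499, -0.5, 0.501]
force: [-4.8, -2.0, 21.2]
opening: 0.0413
```

```bash
python3 -m handwheel '[[[72,0,-0.02,0,0,0,0],[72,0,0,0,0,0,0],[72,0,0,0,0,0,0],[72,0,0,0,0,0,0]]]'
python3 -m handwheel '[[[72,0,-0.4,0,0,0,0],[72,0,-0.9,0,0,0,0],[72,0,-1,0,0,0,0],[72,0,-0.9,0,0,0,0],[72,0,0,0,0,0,0]]]'
python3 -m handwheel '[[[100,-0.9,0,-0.2,0,0,0],[100,-0.9,0,-0.2,0,0,0],[100,-0.9,0,-0.2,0,0,0],[100,-0.9,0,-0.2,0,0,0],[100,-0.9,0,-0.19,0,0,0]]]'
python3 -m handwheel '[[[100,0,0.3,0,0,0,0],[100,0,0.5,0,0,0,0],[100,0,0,0,0,0,0],[100,0,0,0,0,0,0]]]'
python3 - <<'E'
from h import *
snap('wrist','w5'); snap('top','t5'); s=arm.read_state(); print(s['ee_pos'],s['opening'])
E
```

```text
time_s: 16.65
ee_pos: [0.4217, 0.0392, 0.0846]
ee_rot: [0.5, -0.5, 0.5, -0.5]
force: [0.2, -0.1, 0.5]
opening: 0.0615
time_s: 17.27
ee_pos: [0.4236, 0.0393, 0.2478]
ee_rot: [0.501, -0.498, 0.499, -0.501]
force: [0.3, -1.0, -0.8]
opening: 0.0613
time_s: 17.9
ee_pos: [0.3717, 0.2654, 0.2438]
ee_rot: [-0.499, 0.5, -0.5, 0.5]
force: [2.0, -0.4, 0.0]
opening: 0.0857
time_s: 18.4
ee_pos: [0.3726, 0.2642, 0.2051]
ee_rot: [0.5, -0.5, 0.5, -0.5]
force: [1.3, 0.8, 0.7]
opening: 0.0855
[0.3729411  0.26429459 0.20554981] 0.08525126599291495
```

View pics/w5.png

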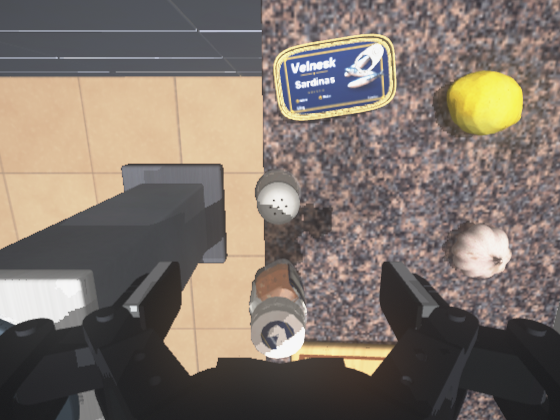

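Run:
```python
from h import *
w,c=load('w5'); t,ct=load('t0'); w3,c3=load('w3')
print(onz(c,(278,204),.089).round(4), onz(c,(494,259),.05).round(4), tri(c,(278,204),ct,(205.4,247.1)),tri(c,(494,259),ct,(235.4,153.8)))
t5,c5=load('t5'); h=cv2.cvtColor(t5,cv2.COLOR_BGR2HSV); m=cv2.inRange(h,(45,100,30),(85,255,255)); m[:150]=0;m[260:]=0;m[:,:270]=0
M=cv2.moments(m,True); u=(M['m10']/M['m00'],M['m01']/M['m00']); print('green',u,M['m00'],onz(c5,u,.115))
```

```text
[0.3702 0.2692 0.089 ] [0.5681 0.207  0.05  ] (array([0.37084093, 0.26404795, 0.06870258]), np.float64(0.0014745954404704515)) (array([0.57570109, 0.20097243, 0.03778721]), np.float64(0.002051519315948707))
green (313.1813725490196, 220.61274509803923) 204.0 [0.42102855 0.0384006  0.115     ]
```

```bash
python3 -m handwheel '[[[100,-0.02,0.8,0,0,0,0],[100,0,0.8,0,0,0,0],[100,0,0.8,0,0,0,0],[100,0,0.7,0,0,0,0],[100,0,0,0,0,0,0]]]'
python3 -m handwheel '[[[30,0,0,0,0,0,0],[30,0,0,0,0,0,0],[30,0,0,0,0,0,0],[30,0,0,0,0,0,0],[30,0,0,0,0,0,0]]]' 25
python3 -m handwheel '[[[30,0,-0.2,0,0,0,0],[30,0,-0.8,0,0,0,0],[30,0,-1,0,0,0,0],[30,0,-1,0,0,0,0],[30,0,-0.8,0,0,0,0]]]'
python3 - <<'E'
from h import *
snap('wrist','w6'); s=arm.read_state(); print(s['ee_pos'],s['opening'])
E
```

```text
time_s: 19.12
ee_pos: [0.3715, 0.2644, 0.0487]
ee_rot: [-0.499, 0.501, -0.5, 0.5]
force: [-0.5, -0.2, 0.7]
opening: 0.0858
time_s: 19.75
ee_pos: [0.3733, 0.2658, 0.0513]
ee_rot: [0.501, -0.499, 0.5, -0.5]
force: [-1.4, 0.3, 8.9]
opening: 0.0378
time_s: 20.38
ee_pos: [0.3725, 0.2652, 0.2428]
ee_rot: [0.501, -0.499, 0.5, -0.5]
force: [0.5, -0.1, -0.5]
opening: 0.0378
[0.37385263 0.26618892 0.24720243] 0.03767283534360353
```

View pics/w6.png

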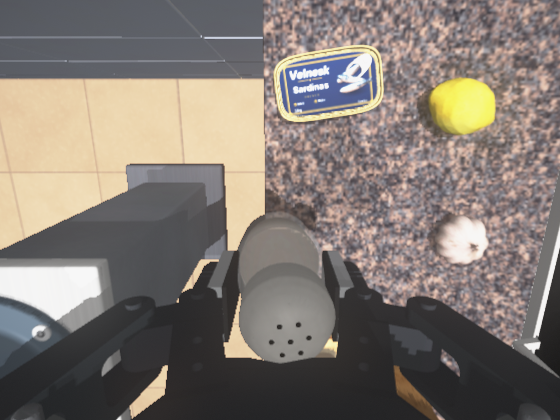

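Opening 37.8 mm is less than the 44 mm body, so the shaker may be off-centre in the pads. The picture shows cap centre at about (287,318) and the base's far edge at row 212. Checking the offset.

Run:
```python
from h import *
w,c=load('w6'); s=np.array(arm.read_state()['ee_pos'])
print('f',c['mtx'][0,0])
r=lambda u,dz:(onz(c,u,s[2]+dz)-s).round(4)
print('holes',r((290,340),.039),'cap rim bottom row362',r((287,362),.03),'cap rim L/R',r((239,312),.025),r((336,312),.025),'base far',r((280,212),-.05),'body L/R near base',r((240,240),-.05),r((321,240),-.05))
for n in ('w2','w4'):
    w,cc=load(n)
cv2.imwrite('pics/w6c.png',cv2.resize(cv2.imread('pics/w6.png')[195:380,180:400],None,fx=3,fy=3,interpolation=cv2.INTER_CUBIC))
```

```text
f 332.97757986455406
holes [0.0008 0.0032 0.039 ] cap rim bottom row362 [ 0.0001 -0.012   0.03  ] cap rim L/R [-0.0159  0.0037  0.025 ] [0.0166 0.0036 0.025 ] base far [-0.002   0.0176 -0.05  ] body L/R near base [-0.0242  0.0015 -0.05  ] [ 0.0207  0.0014 -0.05  ]
```

View pics/w6c.png

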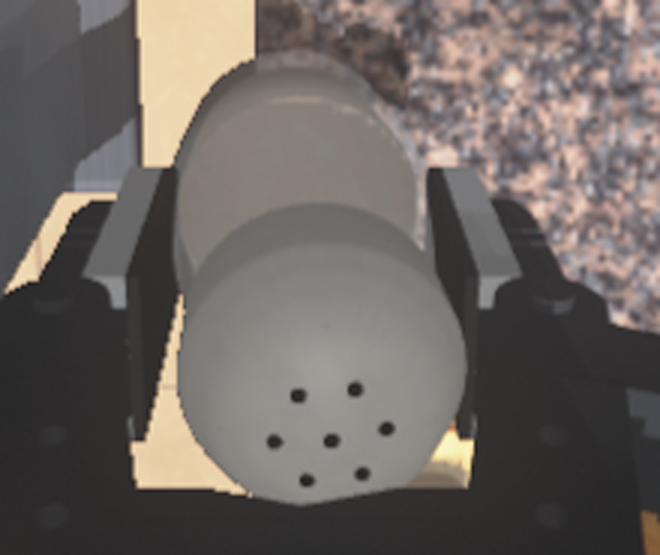

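The shaker is centred within about 3 mm, so the body just tapers. I'll raise it above the mill, go to (0.508, -0.047) and descend.

```bash
python3 -m handwheel '[[[30,0,-0.6,0,0,0,0],[30,0.45,-0.5,0.2,0,0,0],[30,0.9,0,0.4,0,0,0],[30,0.9,0,0.4,0,0,0],[30,0.9,0,0.4,0,0,0]]]'
python3 -m handwheel '[[[30,0.9,0,0.4,0,0,0],[30,0.9,0,0.4,0,0,0],[30,0.9,0,0.4,0,0,0],[30,0.4,0,0.1,0,0,0],[30,0,0,0,0,0,0]]]'
python3 -m handwheel '[[[30,0,0.6,0,0,0,0],[30,0,0.8,0,0,0,0],[30,0,0.6,0,0,0,0],[30,0,0,0,0,0,0],[30,0,0,0,0,0,0]]]'
python3 - <<'E'
from h import *
snap('wrist','w7'); s=arm.read_state(); print(s['ee_pos'],s['opening'])
E
```

```text
time_s: 21.05
ee_pos: [0.4426, 0.1062, 0.2955]
ee_rot: [0.5, -0.5, 0.5, -0.5]
force: [0.1, -0.5, -1.1]
opening: 0.0379
time_s: 21.68
ee_pos: [0.5073, -0.0486, 0.2949]
ee_rot: [0.499, -0.499, 0.501, -0.501]
force: [0.7, 0.7, -1.6]
opening: 0.0377
time_s: 22.3
ee_pos: [0.5077, -0.0468, 0.1963]
ee_rot: [0.5, -0.5, 0.5, -0.5]
force: [0.2, -1.0, -0.6]
opening: 0.0378
[ 0.50804002 -0.04700244  0.19645339] 0.03757146701594474
```

View pics/w7.png

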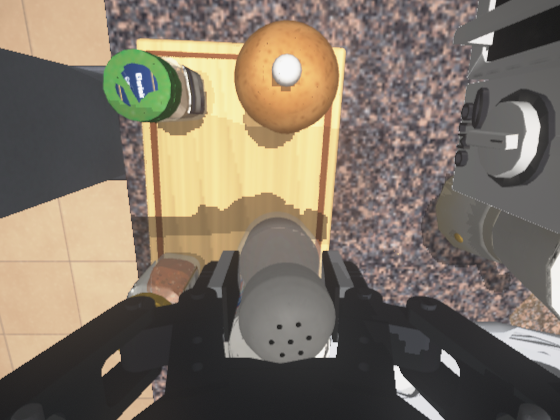

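The salt hangs in line with the mill (head at (287,75)), and there's free board below. Descending.

```bash
python3 -m handwheel '[[[30,0,0.8,0,0,0,0],[30,0,0.8,0,0,0,0],[30,0,0.6,0,0,0,0],[30,0,0.25,0,0,0,0],[30,0,0,0,0,0,0]]]'
python3 -m handwheel '[[[30,0,0.04,0,0,0,0],[30,0,0.04,0,0,0,0],[30,0,0,0,0,0,0],[30,0,0,0,0,0,0]]]'
```

```text
time_s: 22.98
ee_pos: [0.5077, -0.0473, 0.0728]
ee_rot: [-0.5, 0.5, -0.5, 0.5]
force: [0.5, 0.2, -0.9]
opening: 0.0377
time_s: 23.48
ee_pos: [0.5074, -0.0474, 0.0686]
ee_rot: [-0.5, 0.5, -0.5, 0.5]
force: [0.8, -0.4, -1.1]
opening: 0.0376
```

```bash
python3 -m handwheel '[[[30,0,0.03,0,0,0,0],[30,0,0.02,0,0,0,0],[30,0,0,0,0,0,0],[30,0,0,0,0,0,0]]]'
```

```text
time_s: 23.98
ee_pos: [0.5076, -0.0475, 0.0672]
ee_rot: [-0.5, 0.5, -0.5, 0.501]
force: [-4.7, -0.0, 16.6]
opening: 0.0378
```

```bash
python3 -m handwheel '[[[75,0,-0.02,0,0,0,0],[75,0,0,0,0,0,0],[75,0,0,0,0,0,0],[75,0,0,0,0,0,0]]]'
python3 -m handwheel '[[[75,0,-0.4,0,0,0,0],[75,0,-1,0,0,0,0],[75,0,-1,0,0,0,0],[75,0,-1,0,0,0,0],[75,0,-1,0,0,0,0]]]'
python3 -m handwheel '[[[100,-0.9,0,0.2,0,0,0],[100,-0.9,0,0.25,0,0,0],[100,-0.9,0,0.25,0,0,0],[100,-0.9,0,0.25,0,0,0],[100,-0.9,0,0.25,0,0,0]]]'
python3 -m handwheel '[[[100,-0.5,0,0.1,0,0,0],[100,0,0.2,0,0,-1,0],[100,0,0.2,0,0,-1,0],[100,0,0.2,0,0,-1,0],[100,0,0,0,0,-1,0]]]'
python3 -m handwheel '[[[100,0,0,0,0,-1,0],[100,0,0,0,0,-1,0],[100,0,0,0,0,-1,0],[100,0,0,0,0,-1,0],[100,0,0,0,0,-1,0]]]'
python3 -m handwheel '[[[100,0,0,0,0,0,0],[100,0,0,0,0,0,0]]]'
python3 - <<'E'
from h import *
snap('wrist','w8'); snap('top','t8'); s=arm.read_state(); print(s['ee_pos'],s['opening'])
a=cv2.imread('pics/w8.png');b=cv2.imread('pics/t8.png')[130:265,140:420];cv2.imwrite('pics/m8.png',np.vstack([a[:310],cv2.resize(b,(560,270),interpolation=cv2.INTER_CUBIC)]))
E
```

```text
time_s: 24.48
ee_pos: [0.5072, -0.0474, 0.0666]
ee_rot: [0.5, -0.5, 0.5, -0.5]
force: [-0.5, -0.0, -1.0]
opening: 0.0639
time_s: 25.1
ee_pos: [0.5071, -0.0473, 0.2885]
ee_rot: [0.5, -0.5, 0.5, -0.5]
force: [1.0, 0.4, 0.2]
opening: 0.0641
time_s: 25.72
ee_pos: [0.5677, 0.1791, 0.2866]
ee_rot: [0.5, -0.5, 0.5, -0.5]
force: [0.8, -0.8, 0.2]
opening: 0.0852
time_s: 26.35
ee_pos: [0.572, 0.202, 0.2559]
ee_rot: [-0.641, 0.642, -0.298, 0.297]
force: [0.1, 1.1, -0.3]
opening: 0.0855
time_s: 26.98
ee_pos: [0.5723, 0.202, 0.2568]
ee_rot: [-0.707, 0.707, 0.001, -0.002]
force: [0.9, -0.5, -0.1]
opening: 0.0853
time_s: 27.22
ee_pos: [0.5724, 0.2023, 0.2568]
ee_rot: [-0.707, 0.707, -0.002, 0.002]
force: [-0.7, 0.1, -0.5]
opening: 0.0855
[0.57244935 0.20244961 0.25681872] 0.08560643551204318
```

View pics/m8.png

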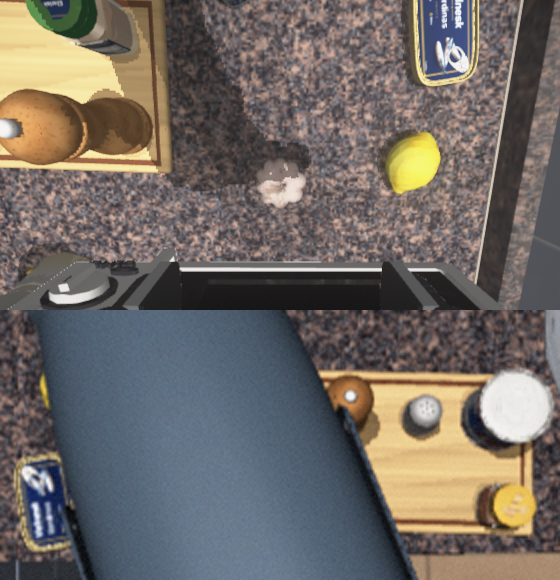

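Salt stands between the mill and tin (lower crop (425,411)). The garlic is at (281,183) in the turned wrist view.

Run:
```python
from h import *
w,c=load('w8'); t,ct=load('t8'); t0,c0=load('t0')
print('salt',onz(ct,(140+424.5/2,130+101/2),.105).round(4))
h=cv2.cvtColor(w,cv2.COLOR_BGR2HSV); m=cv2.inRange(h,(0,0,165),(180,70,255)); m[:130]=0;m[235:]=0;m[:,:240]=0;m[:,320:]=0
m=cv2.morphologyEx(m,cv2.MORPH_OPEN,np.ones((5,5)))
x,y,ww,hh=cv2.boundingRect(m); u=(x+ww/2,y+hh/2); print(u,ww,hh,onz(c,u,.025).round(4),tri(c,u,c0,(235.2,154.4)))
w5,c5=load('w5');w3,c3=load('w3'); print(onz(c5,(481,249),.025),onz(c3,(376,220),.025))
```

```text
salt [ 0.5027 -0.0451  0.105 ]
(282.0, 169.0) 46 76 [0.5577 0.2048 0.025 ] (array([0.55814872, 0.2010386 , 0.07823756]), np.float64(0.017847380323407488))
[0.57072556 0.20671603 0.025     ] [0.57245753 0.20497578 0.025     ]
```

```bash
python3 -m handwheel '[[[100,0,0.6,0.02,0,0,0],[100,0,1,0,0,0,0],[100,0,1,0,0,0,0],[100,0,1,0,0,0,0],[100,0,0,0,0,0,0]]]'
python3 -m handwheel '[[[100,0,0.6,0,0,0,0],[100,0,0.4,0,0,0,0],[100,0,0.12,0,0,0,0],[100,0,0,0,0,0,0]]]'
python3 -m handwheel '[[[45,0,0,0,0,0,0],[45,0,0,0,0,0,0],[45,0,0,0,0,0,0],[45,0,0,0,0,0,0],[45,0,0,0,0,0,0]]]' 20
python3 - <<'E'
from h import *
snap('wrist','w9'); s=arm.read_state(); print(s['ee_pos'],s['opening'])
E
```

```text
time_s: 27.95
ee_pos: [0.5699, 0.2027, 0.0736]
ee_rot: [-0.706, 0.708, -0.003, -0.002]
force: [-0.2, 0.2, 1.4]
opening: 0.0853
time_s: 28.45
ee_pos: [0.5733, 0.2039, 0.0223]
ee_rot: [0.707, -0.707, -0.0, -0.001]
force: [-0.2, -0.6, 0.3]
opening: 0.0851
time_s: 29.08
ee_pos: [0.5731, 0.2037, 0.0222]
ee_rot: [0.707, -0.707, -0.0, -0.001]
force: [-1.6, -1.5, 6.8]
opening: 0.054
[0.57311312 0.203687   0.02219666] 0.054069953892334
```

View pics/w9.png

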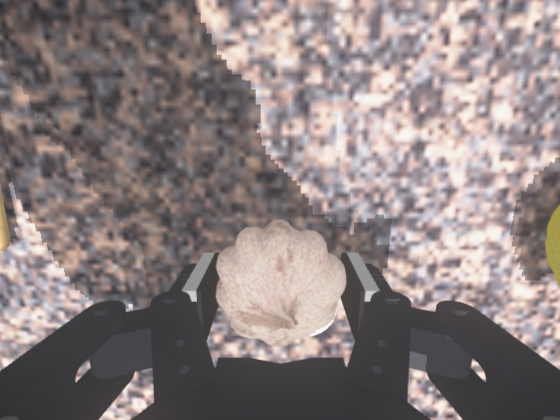

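Garlic is gripped at 54 mm, with silhouette rows 222–342 and the neck near (283,318). I'll measure its offset from the TCP, then lift.

```bash
python3 - <<'E'
from h import *
w,c=load('w9'); s=np.array([.5731,.2037,.0222])
for u,z in(((281,222),.018),((281,342),.03),((216,283),.024),((346,283),.024),((283,318),.054)): print(u,(onz(c,u,z)-s).round(4))
E
python3 -m handwheel '[[[45,0,-0.1,0,0,0,0],[45,0,-0.4,0,0,0,0],[45,0,-1,0,0,0,0],[45,0,-1,0,0,0,0],[45,0,-1,0,0,0,0]]]'
python3 -m handwheel '[[[45,0,-1,0,0,0,0],[45,0,-0.5,0,0,0,0],[45,0,0,0,0,0,0]]]'
```

```text
(281, 222) [-0.0262  0.0005 -0.0042]
(281, 342) [0.0229 0.0004 0.0078]
(216, 283) [-0.0014 -0.0267  0.0018]
(346, 283) [-0.0013  0.0276  0.0018]
(283, 318) [-0.0045  0.001   0.0318]
time_s: 29.75
ee_pos: [0.5722, 0.2035, 0.1979]
ee_rot: [0.707, -0.707, 0.0, -0.0]
force: [1.2, 0.8, -0.7]
opening: 0.0537
time_s: 30.12
ee_pos: [0.5732, 0.2039, 0.2732]
ee_rot: [0.708, -0.707, -0.001, -0.002]
force: [0.4, -0.2, -1.4]
opening: 0.0535
```

```bash
python3 -m handwheel '[[[45,-0.16,0,-0.84,0,0,0],[45,-0.16,0,-0.85,0,0,0],[45,-0.16,0,-0.85,0,0,0],[45,-0.16,0,-0.85,0,0,0],[45,-0.16,0,-0.85,0,0,0]]]'
python3 -m handwheel '[[[45,-0.16,0,-0.85,0,0,0],[45,-0.18,0,-0.85,0,0,0],[45,-0.18,0,-0.8,0,0,0],[45,0,0,0,0,0,0],[45,0,0,0,0,0,0]]]'
python3 - <<'E'
from h import *
snap('wrist','w10'); s=arm.read_state(); print(s['ee_pos'],s['opening'])
E
```

```text
time_s: 30.75
ee_pos: [0.5313, -0.0096, 0.2694]
ee_rot: [0.707, -0.707, 0.001, 0.001]
force: [-0.2, 0.6, -0.7]
opening: 0.0541
time_s: 31.38
ee_pos: [0.5058, -0.1332, 0.2699]
ee_rot: [0.707, -0.707, 0.001, 0.0]
force: [-0.5, 0.1, 0.3]
opening: 0.054
[ 0.50604463 -0.13276573  0.27006949] 0.0537681189698969
```

View pics/w10.png

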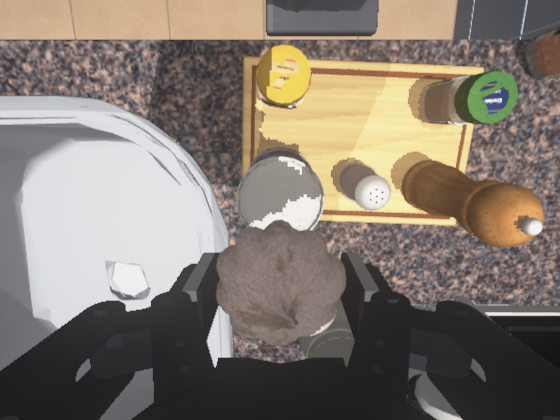

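The tin's top ellipse runs x 238–324 with its near rim at row 158, centre about (281,199). The salt cap is at (372,192), yellow (284,75) and green (493,97).

Run:
```python
from h import *
w,c=load('w10')
for n,u,z in(('tinL',(238,200),.126),('tinR',(324,200),.126),('tin near rim',(280,158),.126),('salt',(373,193),.105),('yellow',(284,74),.116),('green',(493,97),.115),('mill',(530,227),.184),
 ('bBL-right corner',(455,69),.016),('b near-left',(245,58),.016)): print(n,onz(c,u,z).round(4))
```

```text
tinL [ 0.504  -0.1681  0.126 ]
tinR [ 0.5041 -0.0959  0.126 ]
tin near rim [ 0.469  -0.1328  0.126 ]
salt [ 0.5029 -0.0491  0.105 ]
yellow [ 0.4042 -0.1295  0.116 ]
green [0.4216 0.0392 0.115 ]
mill [0.5092 0.0362 0.184 ]
bBL-right corner [0.3874 0.0543 0.016 ]
b near-left [ 0.3763 -0.1694  0.016 ]
```

```bash
python3 -m handwheel '[[[45,0.04,0.6,0,0,0,0],[45,0,0.8,0,0,0,0],[45,0,0.6,0,0,0,0],[45,0,0.2,0,0,0,0],[45,0,0,0,0,0,0]]]'
python3 -m handwheel '[[[45,0,0.06,0,0,0,0],[45,0,0.04,0,0,0,0],[45,0,0,0,0,0,0],[45,0,0,0,0,0,0]]]'
```

```text
time_s: 32.05
ee_pos: [0.5083, -0.1327, 0.1607]
ee_rot: [0.707, -0.707, 0.0, 0.0]
force: [0.0, -0.8, -1.3]
opening: 0.0541
time_s: 32.55
ee_pos: [0.5084, -0.1335, 0.1561]
ee_rot: [0.707, -0.707, 0.0, -0.0]
force: [-0.2, 1.4, -0.8]
opening: 0.0538
```

```bash
python3 -m handwheel '[[[45,0,0.05,0,0,0,0],[45,0,0.03,0,0,0,0],[45,0,0,0,0,0,0],[45,0,0,0,0,0,0]]]'
python3 -m handwheel '[[[45,0,0.03,0,0,0,0],[45,0,0.02,0,0,0,0],[45,0,0,0,0,0,0],[45,0,0,0,0,0,0]]]'
```

```text
time_s: 33.05
ee_pos: [0.5082, -0.1334, 0.1518]
ee_rot: [0.707, -0.707, 0.0, -0.0]
force: [-0.4, 0.1, -1.5]
opening: 0.0541
time_s: 33.55
ee_pos: [0.5082, -0.1333, 0.1493]
ee_rot: [0.707, -0.707, 0.0, -0.0]
force: [-0.1, -1.2, -0.5]
opening: 0.054
```

```bash
python3 -m handwheel '[[[45,0,0.03,0,0,0,0],[45,0,0,0,0,0,0],[45,0,0,0,0,0,0]]]'
```

```text
time_s: 33.92
ee_pos: [0.5084, -0.1334, 0.1482]
ee_rot: [-0.707, 0.707, -0.0, 0.0]
force: [-1.9, 0.2, 5.8]
opening: 0.0539
```

Contact at 5.8 N. I'll open gently, rise, pull aside and look.

```bash
python3 -m handwheel '[[[66,0,0,0,0,0,0],[70,0,0,0,0,0,0],[78,0,0,0,0,0,0],[85,0,0,0,0,0,0],[85,0,0,0,0,0,0]]]'
python3 -m handwheel '[[[85,0,-0.2,0,0,0,0],[85,0,-0.4,0,0,0,0],[85,0,-0.8,0,0,0,0],[85,0,-1,0,0,0,0],[85,0,-1,0,0,0,0]]]'
python3 -m handwheel '[[[85,-0.9,0,0,0,0,0],[85,-0.9,0,0,0,0,0],[85,-0.9,0,0,0,0,0],[85,0,0,0,0,0,0],[85,0,0,0,0,0,0]]]'
python3 - <<'E'
from h import *
s=arm.read_state(); print(s['ee_pos'],s['time_s'])
snap('wrist','w11'); snap('top','t11'); snap('scene','s11')
a=cv2.imread('pics/s11.png')[130:350,130:410];b=cv2.imread('pics/t11.png')[130:265,270:430]
cv2.imwrite('pics/m11.png',np.hstack([cv2.resize(a,(400,314)),cv2.resize(b,(372,314),interpolation=cv2.INTER_CUBIC)]))
E
```

```text
time_s: 34.55
ee_pos: [0.5082, -0.1334, 0.1477]
ee_rot: [0.707, -0.707, 0.0, -0.0]
force: [0.6, -0.0, 0.3]
opening: 0.0726
time_s: 35.17
ee_pos: [0.5079, -0.1333, 0.3201]
ee_rot: [-0.707, 0.707, -0.0, 0.0]
force: [1.1, -1.2, -0.7]
opening: 0.0728
time_s: 35.8
ee_pos: [0.3738, -0.1334, 0.3186]
ee_rot: [-0.707, 0.707, 0.0, 0.001]
force: [0.5, -0.4, -0.8]
opening: 0.073
[ 0.37376408 -0.13343897  0.31855485] 35.8
```

The viewer limit is reached, so I'll check numerically with difference masks against the starting images.

Run:
```python
from h import *
def diff(a,b,roi,th=22):
    x0,y0,x1,y1=roi; A,_=load(a);B,c=load(b); d=np.abs(A.astype(int)-B).max(2); m=np.zeros(d.shape,np.uint8); m[y0:y1,x0:x1]=(d[y0:y1,x0:x1]>th)*255
    m=cv2.morphologyEx(m,cv2.MORPH_OPEN,np.ones((3,3)))
    n,_,st,ce=cv2.connectedComponentsWithStats(m); return c,[(st[i][:5].tolist(),ce[i].round(1).tolist()) for i in range(1,n) if st[i,4]>40]
c,L=diff('t0','t11',(285,140,425,250)); print('top',L)
c,L=diff('s0','s11',(130,190,320,340)); print('scene',L)
ct=load('t11')[1]; cs=load('s11')[1]
for p in ([.505,-.133,.150],[.505,-.133,.180],[.505,-.133,.126]): print('expect garlic px',proj(ct,p).round(1),proj(cs,p).round(1))
# colour profile: garlic pinkish: saturation hue
for n in('t11','s11','w11'):
    im,c=load(n); b=im.astype(int); m=((b[:,:,2]-b[:,:,0]>8)&(b[:,:,2]-b[:,:,0]<70)&(b[:,:,2]>120)).astype(np.uint8)*255
    u=proj(c,[.505,-.133,.150]).astype(int); k=np.zeros_like(m); r=45; k[max(0,u[1]-r):u[1]+r,max(0,u[0]-r):u[0]+r]=m[max(0,u[1]-r):u[1]+r,max(0,u[0]-r):u[0]+r]
    k=cv2.morphologyEx(k,cv2.MORPH_OPEN,np.ones((3,3)));N,_,st,ce=cv2.connectedComponentsWithStats(k)
    print(n,'expect',u,[(st[i].tolist(),ce[i].round(1).tolist(),onz(c,ce[i],.150).round(4).tolist()) for i in range(1,N) if st[i,4]>80])
```

```text
top [([385, 161, 30, 29, 656], [399.8, 175.0]), ([340, 172, 21, 24, 401], [350.4, 183.3]), ([357, 192, 51, 58, 1734], [383.4, 220.7]), ([301, 210, 24, 25, 501], [312.6, 222.4]), ([408, 231, 17, 8, 107], [416.9, 234.8]), ([358, 237, 13, 5, 53], [364.2, 238.6]), ([408, 240, 17, 10, 149], [416.3, 244.4])]
scene [([130, 190, 24, 18, 235], [139.3, 196.7]), ([275, 190, 27, 40, 518], [286.3, 205.8]), ([218, 198, 29, 49, 971], [232.2, 224.4]), ([149, 244, 73, 75, 2962], [179.5, 279.0]), ([226, 249, 24, 44, 860], [237.6, 271.9]), ([130, 291, 16, 24, 223], [137.2, 303.3])]
expect garlic px [400.  175.7] [201.1 268.2]
expect garlic px [403.8 173.6] [198.6 256.4]
expect garlic px [397.2 177.3] [202.9 277.2]
t11 expect [400 175] [([387, 159, 32, 28, 599], [401.6, 172.7], [0.511, -0.1364, 0.15])]
s11 expect [201 268] [([177, 235, 19, 20, 218], [184.8, 244.7], [0.4494, -0.1123, 0.15]), ([185, 257, 36, 30, 796], [202.5, 270.9], [0.5103, -0.1355, 0.15]), ([160, 268, 19, 9, 85], [168.0, 271.7], [0.4671, -0.1681, 0.15])]
w11 expect [280 320] [([235, 275, 12, 13, 86], [241.1, 280.7], [0.46, -0.1716, 0.15]), ([254, 287, 71, 65, 2753], [284.7, 321.1], [0.5053, -0.1288, 0.15])]
```

Run:
```python
from h import *
for n in('s0','s11'):
    im,c=load(n); h=cv2.cvtColor(im,cv2.COLOR_BGR2HSV)
    for nm,lo,hi,(x0,y0,x1,y1) in(('lemon',(18,150,120),(32,255,255),(330,165,370,200)),('white',(0,0,170),(180,50,255),(230,155,262,182)),('millknob+head',(5,120,60),(20,255,255),(245,190,290,275)),('yellowcap',(18,150,120),(32,255,255),(140,190,190,270)),('tin lid rim',(0,0,0),(180,255,255),(0,0,1,1))):
        m=cv2.inRange(h[y0:y1,x0:x1],lo,hi); M=cv2.moments(m,True)
        if M['m00']>5: print(n,nm,round(M['m10']/M['m00']+x0,1),round(M['m01']/M['m00']+y0,1),M['m00'])
print(arm.read_state()['time_s']); arm.hand_in()
```

```text
s0 lemon 353.7 179.6 293.0
s0 white 247.5 170.4 190.0
s0 millknob+head 267.4 234.2 1743.0
s11 lemon 353.7 179.7 295.0
s11 white 247.5 170.4 190.0
s11 millknob+head 267.4 234.4 1706.0
s11 yellowcap 162.2 254.6 333.0
35.95
the job is handed in; nothing more can be done
```

The arrangement is done, and I handed the job in at 36.0 s of the 109 s allowed. It reported no verdict.

**Placings:** The last checks, against targets worked out from the measured board (x, y in m):

| Object | Measured | Target | Off by |
|---|---|---|---|
| Yellow jar, in front of the tin | (0.404, -0.130) | (0.405, -0.131) | about 1 mm |
| Green jar, in front of the mill | (0.422, 0.039) | (0.421, 0.039) | about 1 mm |
| Salt, between tin and mill | (0.503, -0.049) | (0.508, -0.049) | about 5 mm |
| Garlic, on the tin | mean about (0.509, -0.134) | (0.505, -0.133) | 4–7 mm in each view |

**Left alone:** The mill, lemon and white jar showed no shift in the scene camera between start and end. The tin I checked only by a picture difference, which showed nothing but the garlic on its top.

**Disagreements and limits:**
- **Salt:** Two views put its cap about 5 mm nearer the robot than where the gripper released it (0.508). Either value is within the 13 mm tolerance.
- **Calibration:** The wrist and top cameras differed by 2–7 mm on the items before I picked them up.
- **Final look:** The viewer's limit of 16 pictures was reached, so I checked the garlic and the final scene only with colour and difference masks. I did not measure that anything stands upright. The only signs are light contact at release and positions as expected.

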